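# Right the toppled reagent bottles in the rack

## Robot

A 6-joint arm with a two-finger parallel gripper is mounted at the origin on the work surface. World frame = base frame: x ahead of the robot, y to its left, z up, the work surface at z = 0. Lengths are in mm, angles in rad, forces in N, time in s.
With the tool pointing down it reaches from about 275 to 750 mm from the base axis. Payload 10.2 kg.
Tool frame: the origin (TCP) lies midway between the tips of the shut fingers; the grasp point (between the pads) lies 19 mm behind it; z points along the fingers, y is the line along which they close (so a half turn about z gives the same grasp; the last joint's range is limited). The gripper opens to 88 mm and grips with 3 to 60 N. Pads are 18 mm wide; open, the fingers measure 123 mm over their backs; the gripper's body (75 mm by 187 mm) begins 45 mm behind the grasp point.
Start: joints at [0.899, 0.313, 1.498, -0, 1.331, -0.223], TCP at [227.802, 473.009, 238.72] pointing down, gripper open.
Joint ranges: [-2.94, 2.94], [-0.97, 2.17], [0.19, 2.56], [-1.23, 4.37], [0.02, 3.11], [-2.88, 2.88]. Speed limits (rad/s): [2.39, 2.39, 3.01, 3.14, 3.14, 3.14].

## Interface

Orientations are given as a unit quaternion [x, y, z, w].
In Python, from workcell import r gives the robot as it stands. The module is installed in compiled form; this text tells all that it offers.
- The arm moves only by the shell command python3 -m jog 'ROWS' [FORCE]. ROWS is JSON, a list of rows, each a list of 5 numbers: the shift along the tool's x, y, z in mm, then the turn about the tool's z in rad, then the opening, from 0 (shut) to 1 (fully open). In form: [[dx, dy, dz, yaw, gripper], ...]. A call has 1 to 12 rows; each row shifts and turns the commanded pose from where the row before left it, along the tool's axes as they then stand; what a row does not reach is not made up. A row lasts 1/8 s, in which the tool goes at most 62.5 mm and 10.7 degrees, less where a joint would pass 70% of its speed; a pose out of reach is approached as far as the arm can. A call is refused whole if a number of a shift passes 62.5 or a number of a turn 0.188, either way. A call with a gripper value outside its range is refused whole. The fingers move at their own pace and stop on an object; FORCE is the grip in N (left out, the last holds). Time passes only in rows, so rows that do not move let the fingers close. It gives the time, the measured TCP pose, the force, the opening and the grip force at its end, in the units of the state.
- r.state(): the state, without advancing time (a new reading comes with each control period).
- r.grab_frame(name): name is "scene" or "top" or "wrist"; returns the picture (400x640x3 uint8, red, green, blue); there is no depth.
- r.camera_params(name): a dict with "fx", "fy", "cx", "cy" (pixels), "camera_from_world" (4x4, takes a point from world to camera coordinates). Camera axes: x right, y up, looking along -z (the intrinsics and any distortion apply to the point x, -y, -z); pixel columns grow to the right and rows downward; lengths in mm; the calibration is good to about 2 mm. The wrist camera is an equidistant fisheye: a pixel r from the principal point sees the ray r / f radians off the axis. A picture is of the moment at which its call begins: read the wrist's pose just before it. camera_params takes no time and is no camera call; for the wrist camera it gives the pose at the moment of the call.
- r.hand_in(): hands the job in; it is judged then, once.
The state is a dict: "t": time; "qpos": joint angles; "joint_vel": joint speeds; "joint_torque": joint torques, N m; "position": TCP position; "eef_rot": TCP orientation; "contact_force": force on the tool from outside, world axes, zero at the start; "moment": the same for the moment, N m; "finger_gap": opening from 0.0 (shut) to 1.0 (fully open); "grasp_force": force on a finger pad.
Only numpy, scipy, OpenCV 4.12 (cv2) and the standard library are available. Lean on these libraries where they do the work, as an engineer would, in place of code of your own. Each camera call takes 0.05 s, during which the arm holds its last target. There are 200 camera calls.

## Task

Two tall white reagent bottles, one with a red cap and one with a blue cap, have toppled in the steel rack and lean on the squat amber bottles at its ends. Take each one in the gripper with a light grip (the soft walls dent easily), turn it upright while you hold it, and set it down, not drop it, on the rack floor in the gap it leans out of. Let go of both, and leave the amber bottles and everything else on the bench standing where they are.

Things in the scene. Friction and masses are not known exactly. Their poses are not given: they have to be found in the camera images.
- rack: steel reagent rack fixed to the bench: one open lane, 366 x 68 mm inside, low side rails and end plates (tops 30 mm above the bench). Origin: on the bench under its centre; y along the lane, x across it, z up. Lane floor 9 mm above the origin. From +y to -y stand jar_left, a gap, jar_mid, a gap, jar_right; gaps 73 to 95 mm long.
- bottle_red: tall square white soft-plastic bottle, red cap, 0.06-0.11 kg: body 40 x 40 mm, 108 mm long, cap 28 mm diameter up to 125 mm. Origin: centre of its base; z along its axis to the cap, x level across the lane. It starts leaning about 38 degrees towards the rack's +y end, on its lower base edge and the top edge of jar_left; its gap is from there to jar_mid.
- bottle_blue: tall square white soft-plastic bottle, blue cap, 0.06-0.11 kg: body 40 x 40 mm, 108 mm long, cap 28 mm diameter up to 125 mm. Origin: centre of its base; z along its axis to the cap, x level across the lane. It starts leaning about 38 degrees towards the rack's -y end, on its lower base edge and the top edge of jar_right; its gap is from there to jar_mid.
- red_grip (a point): point on the axis of bottle_red, 92 mm from its base: gripped here across the lane on the two flat sides (40 mm wide), the fingers clear cap, rack and squat bottles. The walls dent when the fingers press with more than 20 N each (40 N for the two together); a grip of 5 to 10 N holds it.
- blue_grip (a point): point on the axis of bottle_blue, 92 mm from its base: gripped here across the lane on the two flat sides (40 mm wide), the fingers clear cap, rack and squat bottles. The walls dent when the fingers press with more than 20 N each (40 N for the two together); a grip of 5 to 10 N holds it.
- jar_left: squat square amber bottle standing in the rack lane with a black screw cap: body 54 mm along the lane, 48 mm across, 48 mm high, cap 29 mm diameter on top to 59 mm; 0.17 kg, loose. Origin: centre of its underside, z up. At the rack's +y end; bottle_red leans on its top edge.
- jar_mid: squat square amber bottle standing in the rack lane with a yellow screw cap: body 54 mm along the lane, 48 mm across, 48 mm high, cap 29 mm diameter on top to 59 mm; 0.17 kg, loose. Origin: centre of its underside, z up. In the middle of the lane.
- jar_right: squat square amber bottle standing in the rack lane with a green screw cap: body 54 mm along the lane, 48 mm across, 48 mm high, cap 29 mm diameter on top to 59 mm; 0.17 kg, loose. Origin: centre of its underside, z up. At the rack's -y end; bottle_blue leans on its top edge.
- strip_vial: white test-strip vial, 32 mm diameter, 52 mm high, on the bench nearer the robot than the rack; bystander. Origin: centre of its underside, z up.
- meter: white glucose meter lying flat, 98 x 50 x 16 mm, on the bench nearer the robot than the rack; bystander. Origin: centre of its underside, x along its length.
- amber: round amber bottle with a white cap, 68 mm diameter, 165 mm high, on the bench beyond the rack; bystander. Origin: centre of its underside, z up.
- carton: white and yellow kit carton, 70 x 120 x 85 mm high, on the bench beyond the rack; bystander. Origin: centre of its underside, z up.
Things that resemble listed ones, but are neither listed nor needed, are in the scene too. Leave any yellow look-alike of the bottle_red alone. Leave any pink or purple look-alike of the jar_left alone.

How it is judged:
By the outcome, as a careful person would: the job done as asked, in the order asked, and still so for the second after the job is handed in, with the robot touching nothing.
It also fails if it takes over 51 s, if anything falls off the work surface, if the arm or the gripper's body presses on something with over 40 N, if the wrist force passes 120 N, or if a joint passes its speed limit or range.

## Working session

There is one attempt and no reset: what is moved stays moved. The work goes in short steps, Python scripts to look and compute and a shell command to move; the robot and the scene stay as the last step left them, time stands still between calls to the robot, and variables do not carry over. Pictures are saved under pics/ and viewed, at most 10 in all, crops included, and the job is handed in when it is done.

```bash
mkdir -p pics; python3 - <<'E'
from workcell import r
import cv2,numpy as np
s=r.state();print({k:np.round(v,3).tolist() for k,v in s.items()})
for n in("scene","top","wrist"):
    p=r.camera_params(n);im=r.grab_frame(n);cv2.imwrite(f"pics/{n}0.png",im[:,:,::-1]);print(n,{k:np.round(v,3).tolist() for k,v in p.items()})
E
```

```text
{'t': 0.0, 'qpos': [0.899, 0.313, 1.498, -0.0, 1.331, -0.223], 'joint_vel': [-0.0, -0.003, 0.002, 0.0, -0.001, 0.0], 'joint_torque': [-0.0, -40.221, -25.227, 0.069, 0.035, -0.0], 'position': [227.634, 472.808, 238.191], 'eef_rot': [0.222, 0.975, -0.001, -0.0], 'contact_force': [0.629, -0.154, -1.504], 'moment': [0.045, 0.007, 0.026], 'grasp_force': 0.0, 'finger_gap': 1.0}
scene {'fx': 383.676, 'fy': 383.676, 'cx': 320.45, 'cy': 195.047, 'camera_from_world': [[0.816, 0.577, -0.017, -415.731], [-0.374, 0.55, 0.747, 140.424], [0.44, -0.603, 0.665, -1245.889], [0.0, 0.0, 0.0, 1.0]]}
top {'fx': 406.263, 'fy': 406.263, 'cx': 320.141, 'cy': 200.063, 'camera_from_world': [[-0.007, -1.0, -0.002, -19.834], [0.982, -0.007, 0.187, -535.336], [-0.187, -0.001, 0.982, -849.861], [0.0, 0.0, 0.0, 1.0]]}
wrist {'fx': 309.707, 'fy': 309.707, 'cx': 317.406, 'cy': 202.366, 'camera_from_world': [[0.434, 0.901, -0.001, -524.687], [-0.867, 0.417, -0.272, 37.487], [-0.245, 0.119, 0.962, -387.825], [0.0, 0.0, 0.0, 1.0]]}
```

View pics/scene0.png

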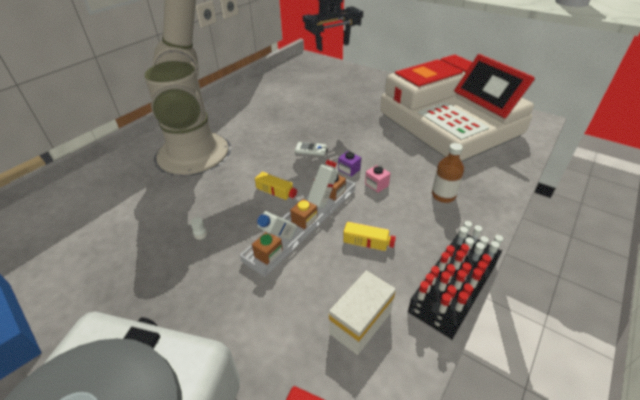

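View pics/top0.png

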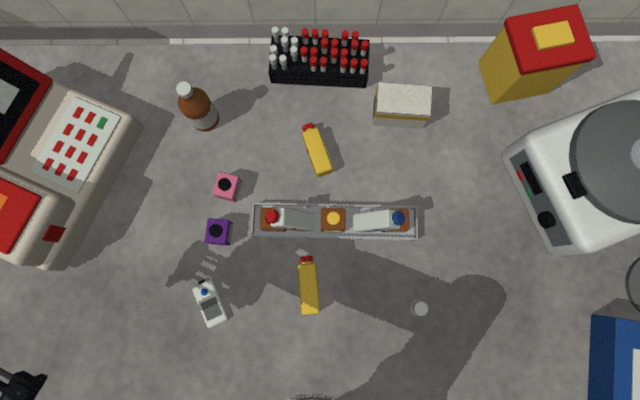

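The scene view shows the rack at about (300,215), with the red cap near (330,163) and the blue cap near (264,220). In the top view the rack runs from (253,220) to (417,220), with red at (271,216), blue at (398,217) and the yellow jar cap at (333,217). I'll enlarge both crops and triangulate the caps.

```bash
cat > h.py <<'E'
from workcell import r
import cv2,numpy as np
def ray(n,uv,p=None):
    p=p or r.camera_params(n);M=np.array(p["camera_from_world"]);R=M[:3,:3]
    x=(uv[0]-p["cx"])/p["fx"];y=(uv[1]-p["cy"])/p["fy"]
    if n=="wrist":
        t=np.hypot(x,y);k=np.sin(t)/max(t,1e-9);d=np.array([x*k,-y*k,-np.cos(t)])
    else: d=np.array([x,-y,-1.])
    d=R.T@d
    return -R.T@M[:3,3],d/np.linalg.norm(d)
def plane(n,uv,z,p=None):
    o,d=ray(n,uv,p);return o+d*(z-o[2])/d[2]
def tri(rays):
    A=sum(np.eye(3)-np.outer(d,d) for o,d in rays);b=sum((np.eye(3)-np.outer(d,d))@o for o,d in rays)
    X=np.linalg.solve(A,b);return X,[np.linalg.norm(np.cross(X-o,d)) for o,d in rays]
HSV=dict(red=((172,120,60),(8,255,255)),blue=((100,120,50),(125,255,255)),yellow=((20,120,110),(34,255,255)),green=((40,80,30),(85,255,255)))
def blob(im,c,roi):
    x0,y0,x1,y1=roi;h=cv2.cvtColor(im[y0:y1,x0:x1],cv2.COLOR_RGB2HSV);a,b=HSV[c]
    if a[0]>b[0]: m=cv2.inRange(h,a,(179,255,255))|cv2.inRange(h,(0,)+a[1:],b)
    else: m=cv2.inRange(h,a,b)
    n,l,st,ce=cv2.connectedComponentsWithStats(m)
    if n<2:return None
    i=1+np.argmax(st[1:,4]);return ce[i]+[x0,y0],st[i]+np.array([x0,y0,0,0,0])
E
python3 - <<'E'
from h import *
t=cv2.imread("pics/top0.png")[:,:,::-1].copy();s=cv2.imread("pics/scene0.png")[:,:,::-1].copy()
for c,rt,rs in(("red",(255,200,290,235),(322,155,345,175)),("blue",(385,200,420,235),(252,208,285,240)),("yellow",(318,200,350,235),(290,195,318,220)),("green",(395,200,420,240),(250,225,285,262))):
    a=blob(t,c,rt);b=blob(s,c,rs);print(c,a,b)
    if a and b:
        X,e=tri([ray("top",a[0]),ray("scene",b[0])]);print(np.round(X,1),np.round(e,1))
a=cv2.resize(t[190:250,240:430],None,fx=4,fy=4,interpolation=3);b=cv2.resize(s[150:280,230:370],None,fx=2.6,fy=2.6,interpolation=3)
o=np.zeros((a.shape[0]+b.shape[0],max(a.shape[1],b.shape[1]),3),np.uint8);o[:a.shape[0],:a.shape[1]]=a;o[a.shape[0]:,:b.shape[1]]=b
cv2.imwrite("pics/c1.png",o[:,:,::-1])
for uv in((253,203),(417,205),(253,237),(417,239)):print(uv,np.round(plane("top",uv,30),1))
E
```

```text
red (array([271.56521739, 215.70186335]), array([265, 208,  14,  15, 161])) (array([330.5, 163. ]), array([326, 160,  10,   7,  44]))
[490.9  75.3 114.1] [0.5 0.5]
blue (array([397.71212121, 217.75      ]), array([392, 212,  12,  13, 132])) (array([263.07526882, 220.27956989]), array([258, 215,  11,  11,  93]))
[ 485.1 -181.8  114.1] [0.1 0.1]
yellow (array([332.97887324, 217.95774648]), array([327, 212,  13,  13, 142])) (array([303.04807692, 204.97115385]), array([298, 200,  11,  11, 104]))
[493.2 -51.1  63.3] [0.2 0.2]
green None (array([265.80208333, 239.22916667]), array([261, 234,  11,  11,  96]))
(253, 203) [533.4 128.4  30. ]
(417, 205) [ 526.1 -242.6   30. ]
(253, 237) [456.4 126.6  30. ]
(417, 239) [ 449.2 -238.7   30. ]
```

View pics/c1.png

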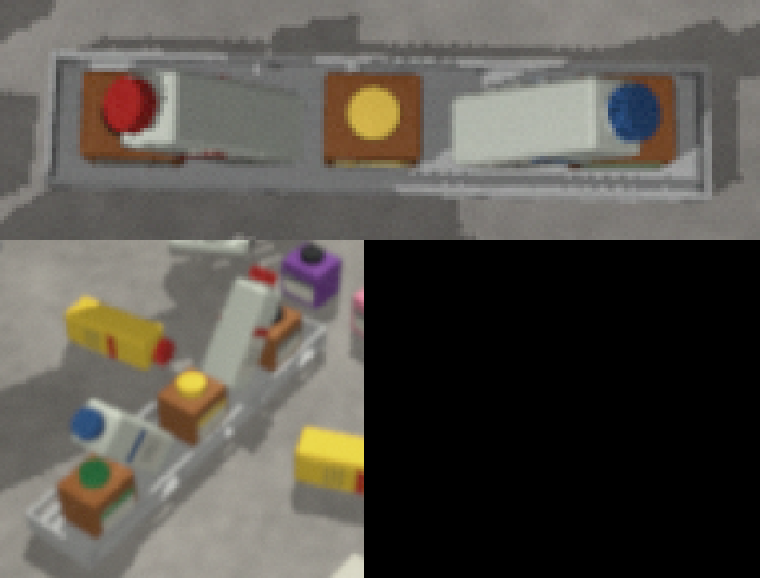

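The crop shows red leaning on the left jar and blue on the right jar, with the yellow-capped jar in the middle. Rack yaw is about -0.02 rad, and cap heights of 114 mm fit a 38° lean. Next I'll turn the tool so it closes across the lane and move over the red bottle.

```bash
python3 -m jog '[[0,0,0,0.188,1],[0,0,0,0.188,1],[0,0,0,0.188,1],[0,0,0,0.188,1],[0,0,0,0.188,1],[0,0,0,0.188,1],[0,0,0,0.013,1]]' 8
python3 -m jog '[[-30,18,0,0,1],[-42,26,1,0,1],[-42,26,1,0,1],[-42,26,1,0,1],[-42,26,1,0,1],[-42,26,1,0,1],[-42,26,1,0,1],[-42,26,1,0,1],[-42,26,1,0,1],[-30,20,1,0,1],[-17,17,1,0,1],[0,0,0,0,1]]'
python3 - <<'E'
from h import *
s=r.state();print(np.round(s["position"],1),np.round(s["eef_rot"],3),s["t"])
p=r.camera_params("wrist");im=r.grab_frame("wrist");np.save("w1.npy",p,allow_pickle=True)
cv2.imwrite("pics/w1.png",im[:,:,::-1])
E
```

```text
t: 1.02
position: [227.8, 472.9, 238.5]
eef_rot: [0.712, 0.702, -0.0, 0.0]
contact_force: [0.8, -0.4, -0.4]
finger_gap: 1.001
grasp_force: 0.0
t: 2.52
position: [484.5, 55.0, 228.3]
eef_rot: [0.712, 0.702, -0.0, -0.0]
contact_force: [-0.5, 0.2, -0.1]
finger_gap: 1.001
grasp_force: 0.0
[484.5  55.  228.3] [ 0.712  0.702 -0.    -0.   ] 2.525
```

View pics/w1.png

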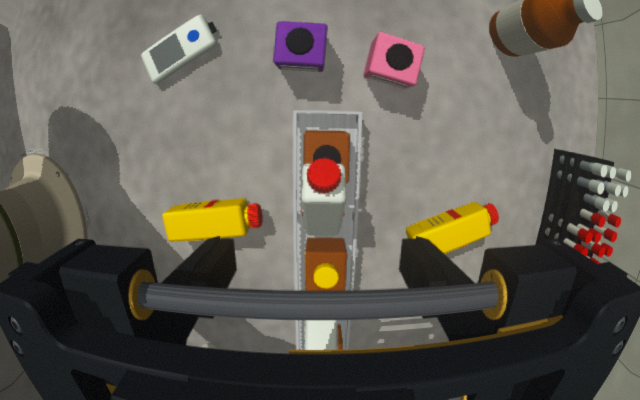

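The wrist view has the lane vertical: left jar at (327,150), red cap at (324,175), middle jar at (326,265), blue bottle below. I'll zoom in to pick shoulder and jar edges.

```bash
python3 - <<'E'
from h import *
w=cv2.imread("pics/w1.png")[:,:,::-1].copy();p=np.load("w1.npy",allow_pickle=True).item()
t=cv2.imread("pics/top0.png")[:,:,::-1].copy();s=cv2.imread("pics/scene0.png")[:,:,::-1].copy()
c=blob(w,"red",(300,150,350,200));print(c)
X,e=tri([ray("top",(271.57,215.7)),ray("scene",(330.5,163)),ray("wrist",c[0],p)]);print(X.round(1),np.round(e,1))
y=blob(w,"yellow",(300,240,350,292));print(y)
X,e=tri([ray("top",(332.98,217.96)),ray("scene",(303.05,204.97)),ray("wrist",y[0],p)]);print(X.round(1),np.round(e,1))
a=cv2.resize(w[100:300,280:380],None,fx=3,fy=3,interpolation=3)
b=cv2.resize(s[155:205,300:360],None,fx=7,fy=7,interpolation=3)
o=np.zeros((600,300+420,3),np.uint8);o[:,:300]=a;o[:350,300:]=b
cv2.imwrite("pics/c2.png",o[:,:,::-1])
E
```

```text
(array([323.49316509, 174.48054679]), array([307, 157,  34,  36, 951]))
[490.7  75.7 113.7] [0.6 0.5 0.4]
(array([325.42557252, 275.65076336]), array([313, 263,  26,  26, 524]))
[492.9 -50.6  62.4] [0.8 0.3 0.6]
```

View pics/c2.png

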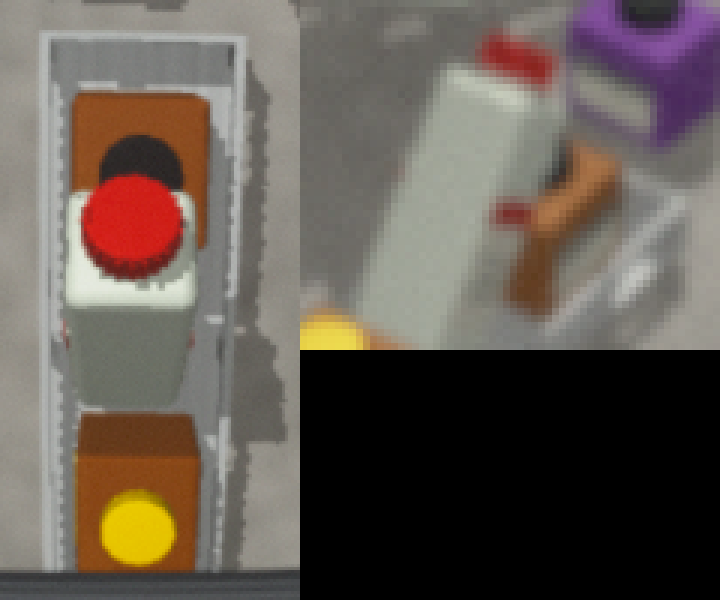

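The crop shows the jar and bottle edges clearly: jar-mid far edge at image row 252, left jar edges at rows 131 and 183, shoulder edge at row 202, base upper edge at row 235. I'll cast these onto their planes.

```bash
python3 - <<'E'
from h import *
p=np.load("w1.npy",allow_pickle=True).item()
for n,uv,z in(("jm topL",(306,252.3),57),("jm topR",(346,252.3),57),("jm bot",(307,238),9),("jl farL",(304,131),57),("jl farR",(349,131.5),57),("jl near",(349,182.7),57),("shL",(302,201.7),118.7),("shR",(345,201.7),118.7),("baseL",(306.7,235),33.6),("baseR",(341.7,235),33.6),("rackL",(294,112),30),("rackR",(362,112),30)):
    print(n,plane("wrist",uv,z,p).round(1))
# shoulder left/right also from the top view: upper-edge columns
for uv in((284.5,207.5),(284.5,226)):print("top sh",plane("top",uv,118.7).round(1))
for uv in((321,209),(345.5,231),(345.5,208)):print("top jm",plane("top",uv,57).round(1))
for n,uv,z in(("blue sh",(390,210),118.7),("blue sh",(389,227.5),118.7),("blue base",(353,214),33.6),("blue base",(353,230),33.6),("jr far",(408.5,209),57),("jr far",(408.5,230),57)):print(n,plane("top",uv,z).round(1))
E
```

```text
jm topL [471.1 -22.6  57. ]
jm topR [516.  -23.4  57. ]
jm bot [470.6 -24.9   9. ]
jl farL [472.3 110.8  57. ]
jl farR [517.9 109.8  57. ]
jl near [518.1  56.3  57. ]
shL [471.9  53.7 118.7]
shR [508.7  53.1 118.7]
baseL [471.4 -11.   33.6]
baseR [512.7 -11.6  33.6]
rackL [460.5 130.9  30. ]
rackR [535.1 130.3  30. ]
top sh [507.3  49.  118.7]
top sh [469.4  48.6 118.7]
top jm [514.  -25.5  57. ]
top jm [465.2 -78.2  57. ]
top jm [515.8 -79.2  57. ]
blue sh [ 500.5 -165.8  118.7]
blue sh [ 464.8 -162.4  118.7]
blue base [506.  -97.2  33.6]
blue base [470.  -96.4  33.6]
jr far [ 512.6 -217.    57. ]
jr far [ 466.4 -214.8   57. ]
```

Red gap: y from -23.5 to 56 (80 mm). The grip point comes out at about (490.5, 59.4, 94), which agrees with the 38° geometry. Descending and gripping at 6 N.

```bash
python3 -m jog '[[2,3,40,0,1],[2,3,40,0,1],[0,0,40,0,1],[0,0,23,0,1],[0,0,10,0,1],[0,0,0,0,1],[0,0,0,0,0.6],[0,0,0,0,0.4],[0,0,0,0,0.3],[0,0,0,0,0.3],[0,0,0,0,0.3]]' 6
```

```text
t: 3.95
position: [490.2, 59.7, 75.7]
eef_rot: [0.713, 0.701, 0.0, -0.0]
contact_force: [-0.3, 0.1, -0.1]
finger_gap: 0.458
grasp_force: 0.0
```

```bash
python3 -m jog '[[0,0,0,0,0.2],[0,0,0,0,0.2],[0,0,0,0,0.2],[0,0,0,0,0.2]]' 6
```

```text
t: 4.45
position: [490.3, 59.7, 75.7]
eef_rot: [0.713, 0.701, 0.0, 0.0]
contact_force: [-0.0, -0.4, 1.1]
finger_gap: 0.456
grasp_force: 6.0
```

```bash
python3 -m jog '[[-3,0,-1.5,0,0.2],[-4,0,-1.5,0,0.2],[-5,0,-1.5,0,0.2],[-5,0,-1.5,0,0.2],[-6,0,-1,0,0.2],[-6,0,-1,0,0.2],[-6,0,-0.5,0,0.2],[-6,0,0,0,0.2],[-4,0,0,0,0.2],[0,0,0,0,0.2]]' 6
python3 - <<'E'
from h import *
s=r.grab_frame("scene");p=r.camera_params("wrist");w=r.grab_frame("wrist");t=r.grab_frame("top")
a=cv2.resize(w[100:300,250:400],None,fx=3,fy=3,interpolation=3)
b=cv2.resize(s[150:220,290:360],None,fx=5,fy=5,interpolation=3)
o=np.zeros((600,450+350,3),np.uint8);o[:,:450]=a;o[:350,450:]=b
b=cv2.resize(t[190:250,240:350],None,fx=3,fy=3,interpolation=3);o[370:550,450:780]=b
cv2.imwrite("pics/c3.png",o[:,:,::-1])
E
```

```text
t: 5.7
position: [489.6, 14.4, 84.4]
eef_rot: [0.713, 0.701, -0.0, 0.0]
contact_force: [-0.7, 0.7, 3.2]
finger_gap: 0.455
grasp_force: 6.0
```

View pics/c3.png

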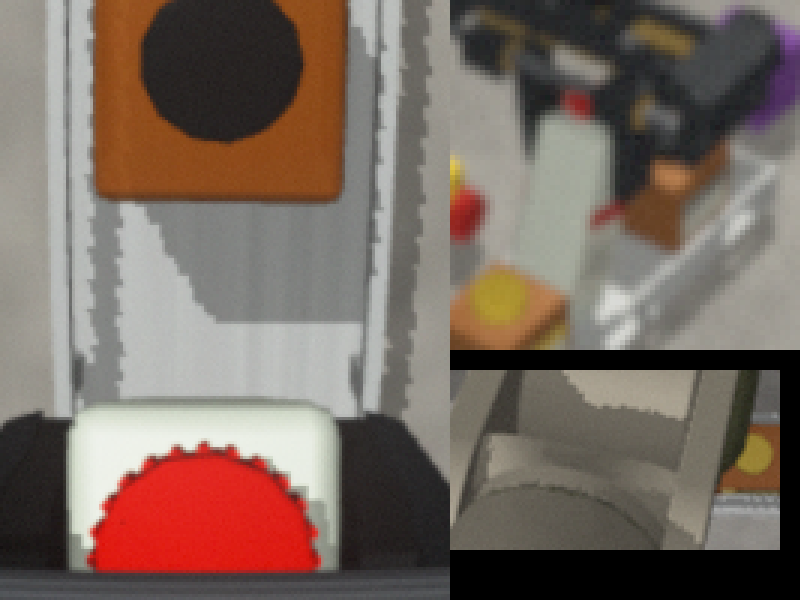

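The wrist crop shows the red bottle in the pads, nearly upright, shoulder edge at image row 234 and jar_left's near edge at row 167. I'll work out the tilt from the shoulder edge.

```bash
cat >> h.py <<'E'
def tilt(row,col,sgn=1):
    "tilt of gripped bottle (deg) from the wrist row of its near (+y) shoulder edge; + leans to +y"
    from scipy.optimize import brentq
    g=np.array(r.state()["position"])+[0,0,19]
    def f(a):
        z=g[2]+16*np.cos(a)-20*np.sin(a);return plane("wrist",(col,row),z)[1]-(g[1]+16*np.sin(a)+20*np.cos(a))
    return np.degrees(brentq(f,-.9,.9))
E
python3 - <<'E'
from h import *
for row in(233.7,234.3,235):print(tilt(row,318))
print(plane("wrist",(324,166.7),57).round(1), plane("wrist",(324,166.7),57)[1])
E
```

```text
16.922871462285794
16.141128719727664
15.24653217675134
[494.7  56.5  57. ] 56.526968581977755
```

The tilt is about 16°, but the base edge slid towards jar_mid and the yellow cap has shifted, so the bottle pushed jar_mid. I'll lift clear, shift to +y, then measure jar_mid so I can put it back.

```bash
python3 -m jog '[[2,0,-4,0,0.2],[4,0,-4,0,0.2],[6,0,0,0,0.2],[4,0,0,0,0.2],[2,0,0,0,0.2],[0,0,0,0,0.2]]' 6
python3 - <<'E'
from h import *
s=r.grab_frame("scene");p=r.camera_params("wrist");w=r.grab_frame("wrist");t=r.grab_frame("top")
a=blob(t,"yellow",(320,195,365,240));b=blob(s,"yellow",(285,190,320,225));print(a,b)
print(plane("top",a[0],66).round(1),plane("scene",b[0],66).round(1),"was",plane("top",(332.98,217.96),66).round(1),plane("scene",(303.05,204.97),66).round(1))
g=cv2.cvtColor(w,cv2.COLOR_RGB2GRAY)[:,314:322].mean(1);print(g[220:250].round())
cv2.imwrite("pics/s4.png",s[:,:,::-1]);cv2.imwrite("pics/w4.png",w[:,:,::-1]);cv2.imwrite("pics/t4.png",t[:,:,::-1])
E
```

```text
t: 6.6
position: [489.7, 32.9, 92.1]
eef_rot: [0.713, 0.702, -0.0, -0.0]
contact_force: [-0.5, -0.2, -1.0]
finger_gap: 0.451
grasp_force: 6.0
(array([340.27007299, 217.72262774]), array([334, 211,  14,  14, 137])) (array([299.31914894, 209.15957447]), array([294, 204,  11,  11,  94]))
[493.1 -66.9  66. ] [496.8 -70.3  66. ] was [492.7 -51.2  66. ] [495.2 -53.2  66. ]
[142. 153. 157. 162. 171. 182. 183. 185. 186. 186. 186. 184. 162. 139.
 143. 167. 191. 209. 215. 219. 222. 225. 229. 232. 235. 237. 229. 199.
 166. 131.]
```

```bash
python3 - <<'E'
from h import *
w=cv2.imread("pics/w4.png");s=cv2.imread("pics/s4.png")
for row in(232.5,233.5,235):print(tilt(row,318))
a=cv2.resize(w[80:330,240:400],None,fx=2.4,fy=2.4,interpolation=3)
b=cv2.resize(s[150:220,290:360],None,fx=5.5,fy=5.5,interpolation=3)
o=np.zeros((600,384+385,3),np.uint8);o[:,:384]=a;o[:385,384:]=b
cv2.imwrite("pics/c4.png",o)
E
```

```text
18.482884359257806
17.138881644064888
15.199978416829657
```

View pics/c4.png

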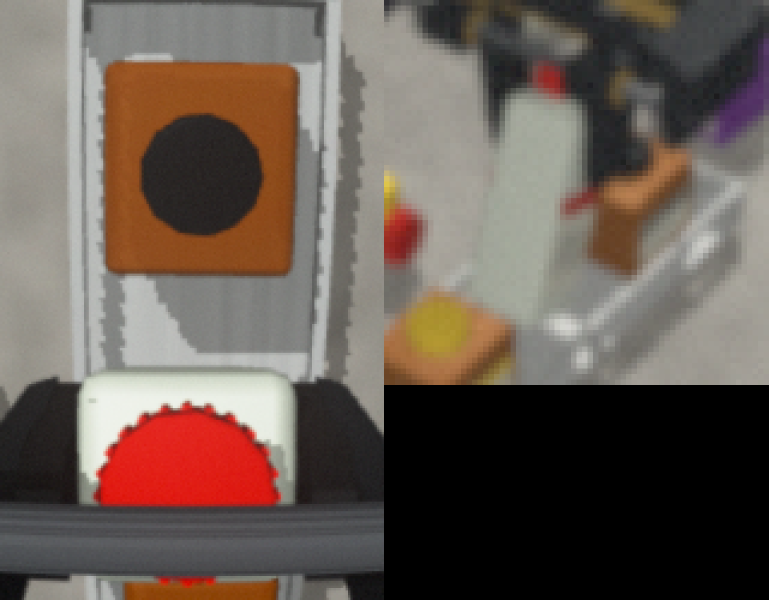

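The bottle hangs about 16° off vertical, held by the pads, with jar_left unmoved. I'll shift it +11, touch it to the floor and sweep it upright with light pressure.

```bash
python3 -m jog '[[5,0,0,0,0.2],[5,0,0,0,0.2],[0,0,4,0,0.2],[0,0,4,0,0.2],[-2,0,1,0,0.2],[-4,0,0,0,0.2],[-5,0,0,0,0.2],[-5,0,0,0,0.2],[-5,0,0,0,0.2],[-4,0,0.5,0,0.2],[-2,0,0.5,0,0.2],[0,0,0,0,0.2]]' 5
python3 - <<'E'
from h import *
w=r.grab_frame("wrist");cv2.imwrite("pics/w5.png",w[:,:,::-1])
g=cv2.cvtColor(w,cv2.COLOR_RGB2GRAY)[:,300:312].mean(1);print(g[225:260].round())
for row in(232,234,236,238,240,242,244,246,248):print(row,tilt(row,306).round(1))
E
```

```text
t: 8.25
position: [489.6, 15.6, 82.3]
eef_rot: [0.713, 0.701, -0.0, 0.0]
contact_force: [-1.2, -0.7, 2.5]
finger_gap: 0.452
grasp_force: 5.0
[157. 158. 158. 158. 158. 158. 158. 158. 158. 158. 158. 158. 159. 160.
 159. 159. 160. 160. 159. 160. 160. 159. 160. 159. 160. 160. 161. 168.
 178. 190. 201. 212. 221. 226. 229.]
232 19.4
234 16.7
236 14.2
238 11.8
240 9.5
242 7.3
244 5.1
246 3.1
248 1.1
```

```bash
python3 - <<'E'
from h import *
w=cv2.imread("pics/w5.png");s=r.grab_frame("scene")[:,:,::-1]
print(w[230:265,316:324].mean((1,2)).round())
for row in(248,250,252):print(row,tilt(row,318).round(1))
b=cv2.resize(s[150:220,290:360],None,fx=7,fy=7,interpolation=3)
cv2.imwrite("pics/c5.png",np.hstack([b,cv2.resize(w[140:300,280:360],None,fx=3.0625,fy=3.0625)]))
E
```

```text
[154. 154. 154. 154. 154. 154. 155. 155. 155. 155. 155. 155. 156. 156.
 156. 156. 156. 155. 156. 156. 155. 156. 163. 174. 186. 197. 207. 217.
 223. 225. 225. 224. 224. 224. 224.]
248 0.9
250 -1.0
252 -2.9
```

View pics/c5.png

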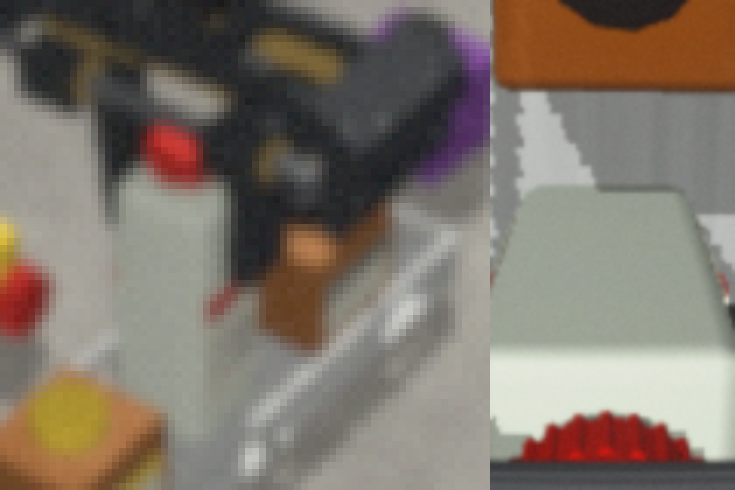

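The bottle is now about upright, perhaps slightly past it (shoulder edge at row 254, base edge at row 201). Checking against the base edge.

```bash
python3 - <<'E'
from h import *
print(tilt(254,318),[plane("wrist",(324,201),z).round(1) for z in(9,11,13)])
E
```

```text
-4.790840677826903 [array([495.2,  24.8,   9. ]), array([495.1,  25.3,  11. ]), array([495.1,  25.9,  13. ])]
```

Base edge at y≈25 and shoulder edge at y≈34 give a remaining lean of about +5°, using the long baseline. I'll lift slightly, move +8 mm towards the gap centre, set down again and finish the sweep.

```bash
python3 -m jog '[[0,0,-4,0,0.2],[5,0,0,0,0.2],[5,0,0,0,0.2],[0,0,3,0,0.2],[0,0,1.5,0,0.2],[-4,0,0.5,0,0.2],[-4,0,0.3,0,0.2],[-3,0,0.3,0,0.2],[0,0,0.4,0,0.2],[0,0,0,0,0.2]]' 5
python3 - <<'E'
from h import *
w=r.grab_frame("wrist");cv2.imwrite("pics/w6.png",w[:,:,::-1])
s=r.grab_frame("scene");cv2.imwrite("pics/s6.png",s[:,:,::-1])
g=w.astype(float)
for c in(316,328):print(c,g[185:215,c-3:c+3].mean((1,2)).round(),g[240:275,c-3:c+3].mean((1,2)).round())
E
```

```text
t: 9.6
position: [489.7, 14.5, 80.6]
eef_rot: [0.713, 0.701, 0.0, 0.0]
contact_force: [-1.4, 0.7, 5.4]
finger_gap: 0.457
grasp_force: 5.0
316 [127. 125. 114. 110. 108. 107. 108. 116. 156. 167. 166. 167. 167. 167.
 168. 168. 168. 168. 167. 169. 168. 170. 169. 168. 168. 169. 169. 169.
 169. 169.] [171. 170. 170. 171. 171. 171. 172. 172. 171. 171. 171. 172. 171. 172.
 171. 172. 171. 172. 171. 171. 172. 179. 188. 198. 206. 215. 221. 227.
 231. 231. 229. 228. 227. 225. 222.]
328 [130. 126. 115. 109. 108. 108. 108. 115. 155. 165. 166. 166. 167. 166.
 166. 166. 167. 167. 168. 168. 168. 168. 167. 168. 168. 167. 169. 169.
 169. 169.] [170. 170. 170. 171. 170. 171. 171. 171. 171. 171. 171. 171. 172. 171.
 172. 172. 172. 172. 172. 172. 172. 180. 188. 197. 205. 213. 220. 226.
 231. 230. 228. 227. 226. 224. 222.]
```

```bash
python3 - <<'E'
from h import *
b=plane("wrist",(322,192.8),9);print(b.round(1))
for row,z in((261,113),(264,116.5)):
    q=plane("wrist",(322,row),z);print(q.round(1),np.degrees(np.arctan2(q[1]-b[1],z-9)))
b=plane("wrist",(324,201),9)
E
```

```text
[494.   30.2   9. ]
[492.5  27.9 113. ] -1.2701480162244771
[492.4  28.4 116.5] -0.9996561487536465
```

Upright within about 1°, base centre at y≈10, in contact with the floor. Releasing, rising and checking.

```bash
python3 -m jog '[[0,0,-0.5,0,0.47],[0,0,0,0,0.55],[0,0,0,0,0.7],[0,0,0,0,0.8],[0,0,0,0,0.8],[0,0,-20,0,0.8],[0,0,-40,0,1],[0,0,-45,0,1],[0,0,-40,0,1],[0,0,0,0,1]]' 5
python3 - <<'E'
from h import *
s=r.state();print(s["position"])
p=r.camera_params("wrist");w=r.grab_frame("wrist");np.save("w7.npy",p,allow_pickle=True);cv2.imwrite("pics/w7.png",w[:,:,::-1])
sc=r.grab_frame("scene");cv2.imwrite("pics/s7.png",sc[:,:,::-1])
b=cv2.resize(sc[150:260,240:350],None,fx=3,fy=3,interpolation=3)
o=np.zeros((530,800,3),np.uint8);o[:330,:330]=b[:,:,::-1];o[:,330:800]=cv2.resize(w[80:345,200:435],None,fx=2,fy=2,interpolation=3)[:,:,::-1]
cv2.imwrite("pics/c7.png",o)
E
```

```text
t: 10.95
position: [490.5, 14.6, 228.3]
eef_rot: [0.713, 0.701, 0.002, 0.002]
contact_force: [-0.2, 0.7, 0.2]
finger_gap: 1.002
grasp_force: 0.0
[490.52216346  14.59492751 228.28957556]
```

View pics/c7.png

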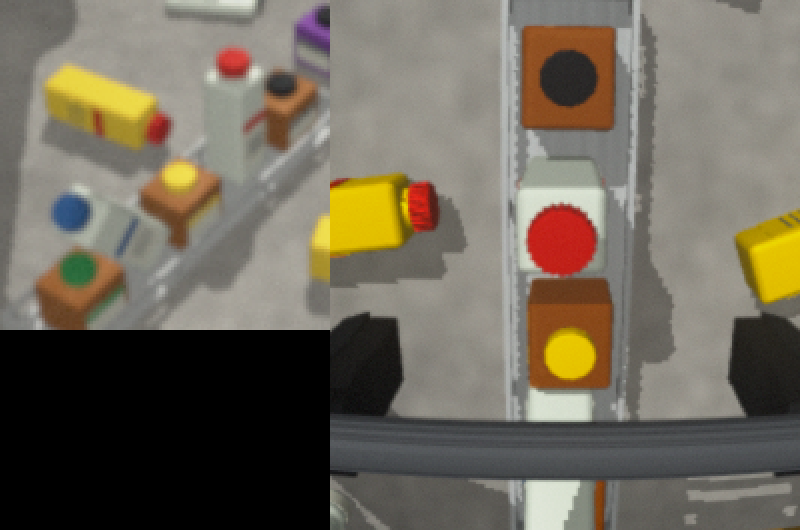

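The red bottle stands upright in its gap, and jar_mid (cap at about pixel (319,257) in the wrist frame) is displaced. Measuring it for correction.

```bash
python3 - <<'E'
from h import *
p=np.load("w7.npy",allow_pickle=True).item();w=cv2.imread("pics/w7.png")[:,:,::-1].copy();s=cv2.imread("pics/s7.png")[:,:,::-1].copy()
c=blob(w,"yellow",(300,230,340,290));d=blob(s,"yellow",(285,195,320,225));print(c[0],d[0])
print("cap",plane("wrist",c[0],68,p).round(1)); X,e=tri([ray("wrist",c[0],p),ray("scene",d[0])]);print(X.round(1),e)
p1=np.load("w1.npy",allow_pickle=True).item();print("cap before",plane("wrist",(325.43,275.65),68,p1).round(1))
for uv in((299,232),(341,232),(298,274),(341,274)):print(plane("wrist",uv,57,p).round(1))
c=blob(w,"red",(290,170,345,220));print("red cap",plane("wrist",c[0],132,p).round(1))
E
```

```text
[319.48550725 256.51811594] [299.39814815 208.78703704]
cap [493.  -63.4  68. ]
[493.2 -66.1  62.1] [np.float64(0.22041461598115836), np.float64(0.22041461598128745)]
cap before [492.5 -46.8  68. ]
[471.1 -38.5  57. ]
[517.1 -39.4  57. ]
[467.9 -91.   57. ]
[517.7 -92.   57. ]
red cap [490.1  18.3 132. ]
```

jar_mid moved -16.5 mm. I'll grip its cap at 8 N and slide it back +16.5 mm.

```bash
python3 -m jog '[[-25,1,0,0,1],[-30,2,0,0,1],[-25,1,10,0,1],[0,0,45,0,1],[0,0,45,0,0.8],[0,0,40,0,0.7],[0,0,20,0,0.6],[0,0,9,0,0.5],[0,0,0,0,0.4],[0,0,0,0,0.3],[0,0,0,0,0.2],[0,0,0,0,0.1]]' 8
python3 -m jog '[[0,0,0,0,0.1],[0,0,0,0,0.1],[0,0,0,0,0.1],[0,0,0,0,0.1]]'
```

```text
t: 12.55
position: [492.3, -65.3, 57.0]
eef_rot: [0.713, 0.701, 0.0, 0.0]
contact_force: [-1.1, 0.8, -2.1]
finger_gap: 0.541
grasp_force: 8.0
t: 13.05
position: [492.3, -65.3, 56.8]
eef_rot: [0.713, 0.701, 0.0, 0.0]
contact_force: [0.9, 1.7, -0.8]
finger_gap: 0.542
grasp_force: 8.0
```

```bash
python3 -m jog '[[2,0,0,0,0.1],[3,0,0,0,0.1],[3,0,0,0,0.1],[3,0,0,0,0.1],[3,0,0,0,0.1],[2.5,0,0,0,0.1],[0,0,0,0,0.1]]'
python3 -m jog '[[0,0,0,0,0.6],[0,0,0,0,0.8],[0,0,0,0,0.8],[0,0,-20,0,0.8],[0,0,-40,0,1],[0,0,-50,0,1],[0,0,-50,0,1],[10,0,-10,0,1],[40,0,0,0,1],[15,0,0,0,1],[0,0,0,0,1]]'
python3 - <<'E'
from h import *
p=r.camera_params("wrist");w=r.grab_frame("wrist");s=r.grab_frame("scene");t=r.grab_frame("top");print(r.state()["position"].round(1) if hasattr(r.state()["position"],"round") else r.state()["position"])
cv2.imwrite("pics/w8.png",w[:,:,::-1]);cv2.imwrite("pics/s8.png",s[:,:,::-1])
d=blob(s,"yellow",(285,195,320,225));c=blob(w,"yellow",(300,230,340,300));print(d[0],"orig 303.05,204.97",plane("scene",d[0],66).round(1),plane("wrist",c[0],68,p).round(1))
b=blob(s,"blue",(245,200,285,245));g=blob(s,"green",(245,220,290,262));print(b[0],g[0],"orig 263.08 220.28, 265.80 239.23")
b=blob(t,"yellow",(318,200,355,235));print(b and b[0])
b=blob(t,"blue",(385,200,420,235));print(b and b[0])
E
```

```text
t: 13.92
position: [492.5, -48.6, 56.7]
eef_rot: [0.713, 0.702, 0.0, 0.0]
contact_force: [0.3, 0.1, -1.4]
finger_gap: 0.541
grasp_force: 8.0
t: 15.3
position: [493.3, 16.7, 226.1]
eef_rot: [0.712, 0.702, -0.0, -0.0]
contact_force: [0.9, -0.0, -0.6]
finger_gap: 0.999
grasp_force: 0.0
[493.5  15.4 226.4]
[303.44660194 204.98058252] orig 303.05,204.97 [496.1 -52.6  66. ] [493.2 -47.4  68. ]
[263.13793103 220.42528736] [265.53608247 239.35051546] orig 263.08 220.28, 265.80 239.23
[333.34615385 217.79230769]
[397.98484848 217.53030303]
```

jar_mid is back within about 1 mm and blue is unmoved. Moving over the blue bottle for one wrist check of its cap.

```bash
python3 -m jog '[[-30,-1,0,0,1],[-45,-1,0,0,1],[-45,-2,0,0,1],[-40,-1,0,0,1],[-22,-1,0,0,1],[0,0,0,0,1]]' 5
python3 - <<'E'
from h import *
p=r.camera_params("wrist");w=r.grab_frame("wrist");print(r.state()["position"]);cv2.imwrite("pics/w9.png",w[:,:,::-1]);np.save("w9.npy",p,allow_pickle=True)
c=blob(w,"blue",(290,150,350,300));print(c)
X,e=tri([ray("top",(397.85,217.65)),ray("scene",(263.1,220.35)),ray("wrist",c[0],p)]);print(X.round(1),np.round(e,1))
g=blob(w,"green",(290,150,350,330));print(g)
cv2.imwrite("pics/c9.png",cv2.resize(w[120:320,270:380],None,fx=3,fy=3,interpolation=3)[:,:,::-1])
E
```

```text
t: 16.2
position: [484.2, -167.4, 226.4]
eef_rot: [0.714, 0.7, -0.0, -0.0]
contact_force: [-0.0, 1.0, 0.3]
finger_gap: 1.004
grasp_force: 0.0
[ 484.32978002 -166.27631113  226.4740783 ]
(array([318.16621984, 214.02949062]), array([302, 201,  33,  27, 746]))
[ 485.2 -181.6  113.7] [0.5 0.3 0.6]
None
```

View pics/c9.png

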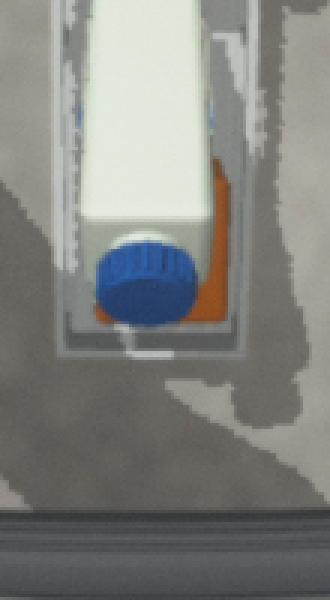

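The crop shows the blue cap at image (318,214) and the shoulder edge at row 192, centred in the lane. The grip point is about (485, -165.5, 94). Descending and gripping at 5 N.

```bash
python3 -m jog '[[0,0.5,35,0,1],[0,0.5,45,0,1],[0,0,40,0,1],[0,0,22,0,1],[0,0,8,0,1],[0,0,0,0,0.7],[0,0,0,0,0.5],[0,0,0,0,0.3],[0,0,0,0,0.2],[0,0,0,0,0.2],[0,0,0,0,0.2],[0,0,0,0,0.2]]' 5
python3 -m jog '[[0,0,0,0,0.2],[0,0,0,0,0.2]]'
```

```text
t: 17.75
position: [485.7, -165.8, 76.8]
eef_rot: [0.713, 0.701, 0.0, 0.0]
contact_force: [0.3, 0.7, 0.5]
finger_gap: 0.457
grasp_force: 5.0
t: 18.0
position: [485.7, -165.8, 76.8]
eef_rot: [0.713, 0.701, -0.0, 0.0]
contact_force: [-0.4, 0.4, 0.8]
finger_gap: 0.457
grasp_force: 5.0
```

```bash
python3 -m jog '[[3,0,-1,0,0.2],[4,0,-1,0,0.2],[4,0,-1,0,0.2],[4,0,-0.8,0,0.2],[3,0,-0.5,0,0.2],[0,0,0,0,0.2]]' 5
cat >> h.py <<'E'
def btilt(row,col,s=-1):
    "tilt of gripped bottle from wrist row of its +y base corner; + leans to -y; also corner y,z"
    from scipy.optimize import brentq
    g=np.array(r.state()["position"])+[0,0,19]
    pt=lambda a:(g[1]+92*np.sin(a)+20*np.cos(a),g[2]-92*np.cos(a)+20*np.sin(a))
    f=lambda a:plane("wrist",(col,row),pt(a)[1])[1]-pt(a)[0]
    a=brentq(f,-.3,.8);return np.degrees(a),pt(a)
E
python3 - <<'E'
from h import *
w=r.grab_frame("wrist").astype(float);cv2.imwrite("pics/w10.png",w[:,:,::-1])
s=r.grab_frame("scene");d=blob(s,"yellow",(285,195,320,225));print(d[0])
for c in(312,325):
    print(c);print(w[100:300,c-3:c+3].mean(1).round().astype(int)[::4].tolist())
E
```

```text
t: 18.75
position: [485.9, -147.5, 81.1]
eef_rot: [0.713, 0.702, 0.0, 0.0]
contact_force: [0.9, 0.3, -1.1]
finger_gap: 0.453
grasp_force: 5.0
[311.42105263 215.42105263]
312
[[148, 83, 33], [148, 84, 34], [140, 80, 34], [89, 60, 37], [131, 132, 128], [142, 148, 135], [143, 149, 135], [219, 226, 210], [220, 228, 212], [220, 228, 212], [220, 228, 212], [221, 228, 213], [221, 228, 213], [222, 229, 214], [222, 228, 214], [223, 228, 214], [222, 229, 214], [223, 229, 215], [223, 229, 216], [223, 229, 216], [223, 229, 216], [223, 229, 215], [223, 229, 216], [224, 229, 216], [223, 229, 216], [224, 229, 216], [224, 230, 216], [224, 230, 216], [224, 230, 218], [224, 230, 217], [224, 230, 218], [223, 230, 217], [224, 230, 217], [224, 230, 218], [223, 230, 216], [224, 230, 216], [223, 230, 217], [223, 230, 218], [223, 230, 217], [223, 230, 217], [223, 230, 217], [223, 230, 216], [224, 230, 217], [223, 229, 216], [224, 229, 216], [224, 230, 216], [220, 228, 214], [181, 189, 175], [60, 63, 64], [74, 77, 79]]
325
[[148, 81, 31], [149, 84, 34], [139, 80, 34], [89, 59, 36], [129, 130, 125], [142, 148
[... 167 characters left out ...]
228, 214], [223, 229, 215], [222, 228, 215], [222, 228, 214], [223, 228, 215], [223, 229, 215], [223, 229, 215], [223, 229, 214], [222, 228, 214], [222, 228, 214], [223, 229, 215], [223, 229, 215], [223, 229, 215], [223, 230, 216], [223, 229, 216], [224, 229, 217], [223, 229, 217], [223, 229, 217], [222, 229, 216], [223, 230, 217], [222, 229, 216], [223, 229, 216], [223, 229, 216], [222, 229, 216], [223, 229, 216], [222, 229, 216], [222, 229, 216], [223, 230, 216], [223, 230, 216], [222, 229, 215], [223, 230, 216], [220, 228, 214], [180, 188, 174], [60, 64, 63], [73, 76, 78]][ WARN:0@0.615] global loadsave.cpp:1063 imwrite_ Unsupported depth image for selected encoder is fallbacked to CV_8U.
```

```bash
python3 - <<'E'
from h import *
w=cv2.imread("pics/w10.png")[:,:,::-1].astype(int)
for x in range(104,130):print(x,w[x,309:315].mean(0).round().tolist(),w[x,322:328].mean(0).round().tolist())
for x in(114,116,118,126):print(x,btilt(x,318))
print("jm face top",[plane("wrist",(318,x),57)[1].round(1) for x in(106,110,113)],"orig -78.5")
E
```

```text
104 [148.0, 84.0, 34.0] [149.0, 84.0, 34.0]
105 [148.0, 84.0, 33.0] [149.0, 84.0, 34.0]
106 [148.0, 84.0, 34.0] [148.0, 83.0, 35.0]
107 [147.0, 83.0, 35.0] [146.0, 83.0, 34.0]
108 [140.0, 80.0, 34.0] [139.0, 80.0, 34.0]
109 [127.0, 74.0, 34.0] [126.0, 74.0, 34.0]
110 [113.0, 68.0, 35.0] [112.0, 67.0, 34.0]
111 [99.0, 62.0, 36.0] [99.0, 62.0, 34.0]
112 [89.0, 60.0, 37.0] [89.0, 59.0, 36.0]
113 [92.0, 74.0, 57.0] [93.0, 73.0, 56.0]
114 [111.0, 104.0, 93.0] [110.0, 102.0, 91.0]
115 [131.0, 131.0, 127.0] [129.0, 129.0, 124.0]
116 [131.0, 132.0, 128.0] [129.0, 130.0, 125.0]
117 [118.0, 120.0, 112.0] [117.0, 120.0, 111.0]
118 [132.0, 137.0, 124.0] [132.0, 136.0, 124.0]
119 [140.0, 146.0, 132.0] [140.0, 145.0, 130.0]
120 [142.0, 148.0, 135.0] [142.0, 148.0, 134.0]
121 [142.0, 148.0, 134.0] [143.0, 148.0, 134.0]
122 [142.0, 148.0, 134.0] [142.0, 148.0, 134.0]
123 [142.0, 148.0, 134.0] [142.0, 147.0, 134.0]
124 [143.0, 149.0, 135.0] [142.0, 148.0, 134.0]
125 [144.0, 150.0, 136.0] [152.0, 159.0, 144.0]
126 [151.0, 158.0, 143.0] [204.0, 213.0, 197.0]
127 [199.0, 207.0, 190.0] [218.0, 226.0, 210.0]
128 [219.0, 226.0, 210.0] [218.0, 227.0, 211.0]
129 [221.0, 228.0, 212.0] [219.0, 227.0, 212.0]
114 (np.float64(37.24962706150342), (np.float64(-76.09166280043111), np.float64(38.87691155757413)))
116 (np.float64(36.13579456124341), (np.float64(-77.2934252983655), np.float64(37.4965120243927)))
118 (np.float64(35.02998016528247), (np.float64(-78.51285746767152), np.float64(36.14941551826766)))
126 (np.float64(30.67890127169495), (np.float64(-83.55673260280349), np.float64(31.08450716259545)))
jm face top [np.float64(-71.9), np.float64(-74.1), np.float64(-75.7)] orig -78.5
```

Blue was lifted, not rotated (tilt still about 35°), with its base next to jar_mid. I'll move back -6 mm, drop the grip to 3 N to see whether gravity swings it, and measure.

```bash
python3 -m jog '[[-3,0,-3,0,0.2],[-4,0,-4,0,0.2],[0,0,0,0,0.2],[0,0,0,0,0.2]]' 3
cat > look.py <<'E'
from h import *
w=r.grab_frame("wrist").astype(int)[:,309:328].mean(1)
st=r.state();print(np.round(st["position"],1),st["grasp_force"])
L=[(i,*w[i].round().astype(int)) for i in range(90,262)]
sat=np.array([max(v)-min(v) for v in w]);g=w.mean(1)
d=np.abs(np.diff(g))
print("edges",[(i,int(g[i-2]),int(g[i+3]),int(sat[i+3])) for i in range(70,265) if d[i]>4 and d[i]==d[i-3:i+4].max()])
E
python3 look.py; python3 -c "
from h import *
for x in range(100,230,10):
    try:
        a,c=btilt(x,318);print(x,round(a,1),np.round(c,1))
    except Exception as e:print(x,'-')"
```

```text
t: 19.35
position: [485.7, -154.7, 88.0]
eef_rot: [0.713, 0.701, 0.0, -0.0]
contact_force: [0.6, 0.0, -0.2]
finger_gap: 0.456
grasp_force: 3.0
[ 485.7 -154.6   88. ] 2.9975789254240226
edges [(74, 118, 79, 109), (97, 87, 57, 49), (104, 55, 132, 3), (117, 132, 219, 15)]
100 45.3 [-75.2  56.4]
110 39.5 [-80.7  48.6]
120 33.9 [-86.7  41.7]
130 28.5 [-93.2  35.6]
140 23.3 [-99.9  30.3]
150 18.1 [-107.    25.7]
160 13.1 [-114.3   21.9]
170 8.1 [-121.9   18.7]
180 3.2 [-129.5   16.2]
190 -1.7 [-137.3   14.4]
200 -6.5 [-145.1   13.3]
210 -11.2 [-153.    12.8]
220 -16.0 [-160.7   13. ]
```

Gravity alone isn't enough. I'll lift it clear above the jars at 4 N, then make a brisk -y move and stop so inertia swings the base under the grip.

```bash
python3 -m jog '[[0,0,-15,0,0.2],[0,0,-25,0,0.2],[0,0,-25,0,0.2],[15,0,0,0,0.2],[20,0,0,0,0.2],[0,0,0,0,0.2]]' 4
cat >> look.py <<'E'
for e in [i for i in range(70,265) if d[i]>4 and d[i]==d[i-3:i+4].max()]:
    try: a,c=btilt(e,318);print(e,round(a,1),np.round(c,1))
    except Exception: pass
s=r.grab_frame("scene");b=blob(s,"blue",(220,130,330,250))
if b:
    o,dd=ray("scene",b[0]);q=o+dd*(st["position"][0]-o[0])/dd[0];print("cap",b[0].round(1),b[1],"rel grip",(q-np.array(st["position"])-[0,0,19]).round(1))
E
python3 look.py
```

```text
t: 20.15
position: [485.9, -117.7, 152.2]
eef_rot: [0.712, 0.702, -0.0, -0.001]
contact_force: [-0.2, -0.6, -0.9]
finger_gap: 0.453
grasp_force: 4.0
[ 486.1 -118.6  152.4] 3.997491319460096
edges [(83, 131, 89, 112), (99, 90, 114, 165), (117, 147, 215, 15)]
117 35.6 [-48.8 108.2]
cap [273.5 182.2] [268 176  13  13 111] rel grip [  0.  -17.5  21. ]
```

```bash
python3 -m jog '[[-60,0,0,0,0.2],[0,0,0,0,0.2],[0,0,0,0,0.2]]' 4
python3 look.py
```

```text
t: 20.62
position: [485.1, -179.6, 152.6]
eef_rot: [0.713, 0.701, -0.0, -0.001]
contact_force: [-0.2, 0.3, -1.1]
finger_gap: 0.45
grasp_force: 4.0
[ 485.2 -179.1  152.7] 4.000051325347158
edges [(70, 91, 58, 52), (80, 52, 135, 3), (97, 135, 142, 2), (105, 144, 154, 2), (110, 154, 165, 2), (122, 181, 222, 13), (255, 199, 181, 13), (260, 181, 161, 13), (264, 161, 144, 12)]
105 42.4 [-102.4  117.2]
110 39.5 [-105.2  113.4]
122 32.8 [-112.5  105.2]
cap [253.8 197.3] [248 191  13  13 107] rel grip [  0.  -17.7  22.1]
```

```bash
python3 -m jog '[[20,0,0,0,0.2],[30,0,0,0,0.2],[20,0,0,0,0.2],[0,0,0,0,0.2],[-15,0,0,0,0.2],[-35,0,0,0,0.2],[-62,0,0,0,0.2],[62,0,0,0,0.2],[35,0,0,0,0.2],[15,0,0,0,0.2],[5,0,0,0,0.2],[0,0,0,0,0.2]]' 3
python3 look.py
```

```text
t: 22.22
position: [486.8, -105.5, 153.0]
eef_rot: [0.713, 0.701, -0.0, 0.0]
contact_force: [-0.3, 0.0, -0.8]
finger_gap: 0.452
grasp_force: 3.0
[ 486.8 -105.6  153. ] 3.0000173398002516
edges [(81, 89, 138, 2), (98, 137, 91, 124), (116, 90, 123, 194), (123, 136, 152, 241), (151, 130, 87, 118), (166, 84, 131, 3), (184, 140, 151, 2), (229, 158, 216, 14), (249, 223, 72, 63), (261, 80, 103, 127)]
116 36.1 [-35.2 109.4]
123 32.2 [-39.6 104.8]
151 17.6 [-58.7  90.3]
166 10.1 [-69.8  84.9]
184 1.2 [-83.6  80.4]
cap [279.7 174. ] [278 172   4   5  13] rel grip [ 0.  -9.4 29.1]
```

Now the base edge (row 184) and shoulder edge (row 229) show it hanging within about 1–2° of upright. Grip back to 5 N; move to the gap centre (y≈-120) and lower gently.

```bash
python3 -m jog '[[0,0,0,0,0.2],[-5,0,0,0,0.2],[-6,0,0,0,0.2],[-3.5,0,0,0,0.2],[0,0,15,0,0.2],[0,0,20,0,0.2],[0,0,15,0,0.2],[0,0,9,0,0.2],[0,0,5,0,0.2],[0,0,0,0,0.2]]' 5
python3 look.py; python3 - <<'E'
from h import *
for row,z in((180,16),(184,16),(188,16),(229,124)):print(row,plane("wrist",(318,row),z).round(1))
E
```

```text
t: 23.58
position: [486.5, -119.2, 89.0]
eef_rot: [0.713, 0.701, 0.0, 0.0]
contact_force: [-0.4, 0.3, -0.5]
finger_gap: 0.452
grasp_force: 5.0
[ 486.5 -119.3   89.3] 4.999990988726495
edges [(90, 91, 121, 189), (95, 121, 149, 235), (139, 129, 87, 127), (161, 71, 133, 3), (183, 138, 149, 3), (192, 144, 155, 14), (228, 159, 207, 14), (249, 225, 71, 65), (257, 71, 79, 83), (261, 80, 105, 129)]
139 23.8 [-63.9  32.2]
161 12.6 [-79.7  22.9]
183 1.7 [-96.5  16.9]
192 -2.6 [-103.5   15.5]
cap [278.5 199.6] [277 198   4   4   8] rel grip [ 0.  -8.5 27.5]
180 [488.1 -94.5  16. ]
184 [488.1 -97.5  16. ]
188 [ 488.  -100.4   16. ]
229 [487.9 -91.2 124. ]
```

```bash
python3 -m jog '[[0,0,4,0,0.2],[0,0,2,0,0.2],[0,0,1,0,0.2],[0,0,1,0,0.2],[0,0,0,0,0.2]]' 5
python3 look.py; python3 - <<'E'
from h import *
w=r.grab_frame("wrist");cv2.imwrite("pics/w11.png",w[:,:,::-1]);print(w[170:200,309:328].mean(1).round().astype(int).tolist());print(w[222:250,309:328].mean((1,2)).round().tolist())
E
```

```text
t: 24.3
position: [487.0, -119.8, 81.9]
eef_rot: [0.713, 0.701, 0.0, 0.001]
contact_force: [-0.8, -0.8, 5.6]
finger_gap: 0.454
grasp_force: 5.0
[ 487.  -119.8   81.9] 4.999910651240498
edges [(88, 92, 123, 195), (92, 118, 146, 232), (139, 131, 86, 125), (162, 69, 132, 4), (185, 134, 145, 2), (194, 138, 158, 13), (240, 162, 209, 15), (262, 226, 74, 65)]
139 23.7 [-64.5  24.8]
162 12.0 [-81.   15.1]
185 0.7 [-98.6   9.2]
194 -3.6 [-105.7    7.8]
cap [277.9 201.2] [276 200   4   4   8] rel grip [  0.  -11.1  32.5]
[[134, 135, 131], [134, 135, 131], [134, 134, 131], [134, 134, 131], [134, 135, 132], [133, 135, 131], [133, 134, 131], [133, 135, 131], [133, 134, 130], [133, 134, 131], [134, 135, 132], [134, 136, 133], [134, 136, 133], [135, 136, 133], [135, 136, 134], [138, 140, 137], [144, 146, 143], [145, 146, 143], [145, 147, 144], [147, 149, 145], [148, 150, 147], [146, 149, 145], [139, 142, 136], [125, 130, 120], [130, 135, 123], [145, 151, 139], [157, 164, 151], [159, 166, 152], [159, 166, 152], [160, 166, 153]]
[162.0, 162.0, 162.0, 162.0, 162.0, 162.0, 162.0, 163.0, 163.0, 163.0, 163.0, 162.0, 163.0, 163.0, 163.0, 163.0, 164.0, 168.0, 177.0, 187.0, 199.0, 209.0, 219.0, 227.0, 231.0, 231.0, 231.0, 230.0]
```

```bash
python3 - <<'E'
from h import *
b=plane("wrist",(318,193.3),9);print(b.round(1))
for row,z in((239,113),(242,116.5)):
    q=plane("wrist",(318,row),z);print(q.round(1),np.degrees(np.arctan2(q[1]-b[1],z-9)))
E
```

```text
[ 488.5 -104.8    9. ]
[488.2 -97.2 113. ] 4.216746611960198
[488.2 -97.  116.5] 4.188405195695495
```

It leans about 4° towards +y; sweep -6 mm under the light press.

```bash
python3 -m jog '[[-2,0,0.2,0,0.2],[-3,0,0.2,0,0.2],[-2,0,0.1,0,0.2],[0,0,0,0,0.2]]' 5
cat > up.py <<'E'
from h import *
w=r.grab_frame("wrist").astype(float)[:,309:328].mean((1,2))
b0=180+np.argmin(w[180:205]);  # dark base line
i=b0+1
while w[i+1]-w[i]>3:i+=1
f=215+np.argmax(w[215:275]>w[205:215].mean()+5)
b=plane("wrist",(318,b0),9);q=plane("wrist",(318,f),113);print(r.state()["position"],b0,f,b.round(1),q.round(1),np.degrees(np.arctan2(q[1]-b[1],104)));print(w[178:206].round())
E
python3 up.py
```

```text
t: 24.95
position: [486.6, -126.4, 80.9]
eef_rot: [0.713, 0.701, 0.0, 0.0]
contact_force: [0.7, 1.8, 5.1]
finger_gap: 0.456
grasp_force: 5.0
[ 486.63757735 -126.40524748   80.87247349] 185 245 [ 488.1 -105.     9. ] [ 487.9 -106.   113. ] -0.5538699609164099
[145. 147. 148. 149. 150. 153. 147. 140. 149. 166. 168. 169. 169. 169.
 169. 170. 170. 170. 171. 170. 171. 170. 170. 171. 171. 170. 171. 171.]
```

Upright to within about 1°, base centre at y≈-125 in the gap (-162..-78). Releasing, rising and checking.

```bash
python3 -m jog '[[0,0,-0.5,0,0.47],[0,0,0,0,0.55],[0,0,0,0,0.7],[0,0,0,0,0.8],[0,0,0,0,0.8],[0,0,-20,0,0.8],[0,0,-40,0,1],[0,0,-45,0,1],[0,0,-40,0,1],[20,0,-20,0,1],[50,0,0,0,1],[60,0,0,0,1]]' 5
python3 -m jog '[[60,0,0,0,1],[60,0,0,0,1],[60,0,0,0,1],[50,0,0,0,1],[20,0,0,0,1],[0,0,0,0,1]]'
python3 - <<'E'
from h import *
t=r.grab_frame("top");s=r.grab_frame("scene");t0=cv2.imread("pics/top0.png")[:,:,::-1].copy();s0=cv2.imread("pics/scene0.png")[:,:,::-1].copy()
cv2.imwrite("pics/t12.png",t[:,:,::-1]);cv2.imwrite("pics/s12.png",s[:,:,::-1])
for c,rt,rs in(("red",(262,195,320,235),(308,150,345,180)),("blue",(345,195,420,235),(252,170,300,240)),("yellow",(318,200,350,235),(290,195,318,220))):
    a=blob(t,c,rt);b=blob(s,c,rs);print(c,a and(a[0].round(1),a[1]),b and (b[0].round(1),b[1]))
    if a and b:
        X,e=tri([ray("top",a[0]),ray("scene",b[0])]);print(X.round(1),np.round(e,1))
g=blob(s,"green",(245,220,290,262));print("green",g[0],"orig 265.80 239.23")
# amber bodies in top view
for nm,im in(("0",t0),("now",t)):
    h=cv2.cvtColor(im[200:240,250:420],cv2.COLOR_RGB2HSV);m=cv2.inRange(h,(5,120,60),(18,255,255));n,l,st,ce=cv2.connectedComponentsWithStats(m)
    print(nm,[(x+np.array([250,200,0,0,0])).tolist() for x in st[1:] if x[4]>40])
d=cv2.absdiff(t,t0).max(2)>60;n,l,st,ce=cv2.connectedComponentsWithStats(d.astype(np.uint8));print([x.tolist() for x in st[1:] if x[4]>25])
E
```

```text
t: 26.5
position: [488.2, 4.7, 246.2]
eef_rot: [0.713, 0.701, 0.0, 0.0]
contact_force: [1.4, 0.5, -0.3]
finger_gap: 0.997
grasp_force: 0.0
t: 27.25
position: [492.3, 253.9, 245.8]
eef_rot: [0.712, 0.702, -0.0, 0.0]
contact_force: [0.3, -0.4, -0.8]
finger_gap: 1.001
grasp_force: 0.0
red (array([300.4, 214.6]), array([294, 208,  14,  14, 147])) (array([317.3, 170.5]), array([312, 166,  11,  10,  82]))
[491.   16.1 127.7] [0.1 0.1]
blue (array([370.1, 215.7]), array([364, 209,  13,  14, 138])) (array([280.6, 201.8]), array([276, 198,  10,   9,  73]))
[ 488.  -123.8  127. ] [0.2 0.2]
yellow (array([332.1, 217.7]), array([326, 211,  13,  14, 145])) (array([303.7, 204.7]), array([298, 200,  12,  11, 103]))
[493.8 -49.3  63. ] [0.1 0.1]
green [265.64210526 239.4       ] orig 265.80 239.23
0 [[260, 208, 25, 23, 184], [321, 209, 24, 22, 357], [397, 209, 12, 22, 122]]
now [[260, 208, 26, 23, 406], [321, 208, 23, 23, 358], [382, 209, 27, 23, 425]]
[[91, 112, 37, 48, 735], [97, 118, 7, 11, 42], [71, 122, 26, 24, 185], [43, 127, 22, 13, 105], [63, 126, 10, 9, 51], [75, 129, 10, 11, 62], [119, 134, 50, 134, 2527], [0, 137, 13, 33, 168], [11, 141, 6, 14, 41], [53, 141, 11, 11, 69], [65, 146, 11, 12, 69], [130, 149, 16, 14, 54], [308, 148, 8, 21, 28], [77, 151, 10, 12, 71], [42, 158, 12, 13, 81], [54, 163, 12, 13, 80], [135, 167, 8, 10, 28], [67, 169, 11, 12, 74], [75, 168, 42, 80, 1151], [16, 173, 38, 19, 106], [5, 174, 9, 8, 32], [0, 177, 41, 76, 1627], [24, 196, 29, 37, 438], [266, 208, 20, 20, 287], [292, 208, 17, 18, 238], [358, 209, 46, 22, 609], [24, 222, 42, 39, 622], [5, 250, 15, 28, 231], [26, 257, 20, 8, 72], [298, 265, 20, 44, 653], [125, 269, 7, 9, 29], [199, 289, 17, 21, 82], [129, 309, 7, 14, 43], [129, 324, 8, 15, 38], [126, 343, 11, 23, 137], [0, 367, 48, 33, 1107], [122, 368, 16, 32, 261]]
```

Both caps sit at z≈127 (upright: 9 + about 118), and all jars are within about 2 mm of where they started. Handing in.

```bash
python3 -c "
from workcell import r
print(r.hand_in())"
```

```text
the job is handed in; nothing more can be done
None
```

Both bottles stand upright in their gaps and are released, and I handed the job in at about 27 s of the 51 s limit. While I was uprighting red, jar_mid got pushed about 16 mm; I slid it back to within about 2 mm of its start, and nothing else was seen to move.

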